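# Clean the cranked tool's tip in the covered bristle well

### The job

Clean the tip of the cranked tool: swing the cover of the wider well right off its mouth, to the side where the glue bottle standing next to it does not block, and with the tool in the gripper dip its tip gently at least halfway down into that well. Then have the tool lying back in both forks of its rest, pointing the same way as before, and the wide well's cover pushed back squarely over the mouth. Leave the narrow well's cover, the glue bottle, the jars and the stamp block where they are.

Things in the scene. Friction and masses are not known exactly. Their poses are not given: they have to be found in the camera images.
- cranked_tool: Loose tool, about 80 g: square wooden handle, 13 x 13 mm, x = -65 to +65, brass end cap; then a 7 mm steel shank on to x = +95, bent there at a right angle down to z = -98, ending in a 12 mm bulb. Origin mid-handle on its axis (centre of mass within 5 mm along x, 10 mm below); x along the handle towards the bend, z up as it lies in its rest.
- tool_tip (a point): Lowest point of the tool's bulb, at (95, 0, -98) mm in the tool's frame.
- tool_rest: Fixed wooden rest: foot 104 x 60 x 12 mm, two forks at x = -36 and +36, 8 mm thick; the handle can be gripped from above between them. Origin under the foot's middle, on the table; x along the handle to its bent end. The tool lies parallel to this frame, its origin 115 mm above this one. Prongs reach 10 mm above the handle's axis, 18 mm apart at the bottom, 29 mm at the top.
- wide_well: The wider of two fixed round steel cleaning wells, lined with short soft bristles without resistance: 60 mm tall, 60 mm outer, 50 mm inner diameter, inner floor 6 mm above the table, foot 76 mm across. Origin under the well's axis on the table; z up; the cover's upright pivot stands at x = +48 mm, y = 0.
- wide_well_mouth (a point): Centre of the wide well's mouth, at rim height (60 mm above the table).
- wide_cover (a joint): Swing of the wide well's cover about its upright pivot, rad: 0 = squarely over the mouth, positive = counter-clockwise from above (cover goes to the well's -y side), stops at -1.9 and 1.9, mouth clear beyond 1.3 either way. A 64 mm disc, centre 48 mm from the pivot, 61 to 65 mm above the table; swings easily (under 0.5 N at the pin) and stays where left.
- wide_cover_pin (a point): Top of the black upright pin on the wide cover, 91 mm above the table, for pushing the cover. The pin is 10 mm thick, 26 mm tall, 68 mm from the pivot through the disc's centre: at angle a it is at (48 - 68 cos a, -68 sin a) mm in the well's frame.
- narrow_well: The narrower well, not to be used: 60 mm tall, 38 mm outer and 28 mm inner diameter, with a like cover (42 mm disc) whose pivot stands at x = +36 mm. Fixed. Origin under its axis on the table.
- narrow_cover_pin (a point): Top of the pin on the narrow well's cover, 91 mm above the table.
- glue_bottle: Loose white squeeze bottle with a pointed cap, 47 mm diameter, 130 mm tall, standing close to one side (+y or -y) of the wide well, where it blocks the cover's swing. Origin under its centre.
- low_jar: Loose white screw-top jar, 45 mm diameter, 36 mm tall, standing at the other side of the wide well; the cover passes over it. Origin under its centre.
- front_jar: Loose white screw-top jar, 49 mm diameter, 50 mm tall, in front of the narrow well. Origin under its centre.
- stamp_block: Loose wooden rubber-stamp block, 52 x 56 x 27 mm, in front of the tool rest. Origin under its centre.
Things that resemble listed ones, but are neither listed nor needed, are in the scene too. There is more than one size of the cranked_tool; the job needs the larger.

How it is judged:
On the way, in this order (a step that is already met when the one before it is completed fails the run):
1. the wide well's cover is swung clear of its mouth ((value of joint wide_cover above 1.25 rad or value of joint wide_cover below -1.25 rad)), for 0.2 s.
2. the held tool's tip is dipped at least halfway down the wide well (horizontal distance between tool_tip and wide_well_mouth below 0.022 m and height (world z) of tool_tip below 0.035 m and angle between cranked_tool's own z axis and vertical below 0.5 rad and contact force between the fingers and cranked_tool above 0.5 N), for 0.2 s.
At the end, for the whole second after the job is handed in: The wide well's cover is within 0.15 rad of squarely over the mouth; the tool lies at rest in both forks of its rest, bend at the same end, handle middle within 20 mm along and 8 mm across of the rest's middle, 110 to 120 mm high, tilted under 0.15 rad (value of joint wide_cover between -0.15 and 0.15 rad and x of cranked_tool in the frame of tool_rest between -0.02 and 0.02 m and y of cranked_tool in the frame of tool_rest between -0.008 and 0.008 m and height (world z) of cranked_tool between 0.11 and 0.12 m and angle between cranked_tool's own z axis and vertical below 0.15 rad and x of tool_tip in the frame of tool_rest above 0.06 m and linear speed of cranked_tool below 0.02 m/s); the robot touches nothing.
It fails at once if the narrow well's cover is moved by more than 20 mm at its pin (distance of narrow_cover_pin from where it was at the start of the episode above 0.02 m).
It fails at once if the glue bottle is moved more than 20 mm or tipped (distance of glue_bottle from where it was at the start of the episode above 0.02 m or angle between glue_bottle's own z axis and vertical above 0.4 rad).
It fails at once if a jar or the stamp block is moved more than 20 mm (distance of any of low_jar, front_jar, stamp_block from where it was at the start of the episode above 0.02 m).
It fails at once if the tool is pressed on the wide well with more than 20 N (contact force between cranked_tool and wide_well above 20 N).
It also fails if it takes over 69 s, if anything falls off the work surface, if the arm or the gripper's body presses on something with over 40 N, if the wrist force passes 120 N, or if a joint passes its speed limit or range.

### The arm

A 7-joint arm with a two-finger parallel gripper is mounted at the origin on a cart in front of the work surface, level with it; the furniture and walls round the work are solid. World frame = base frame: x ahead of the robot, y to its left, z up, the work surface at z = 0. Lengths are in m, angles in rad, forces in N, time in s.
With the tool pointing down it reaches from about 0.425 to 1.025 m from the base axis. Payload 9.4 kg.
Tool frame: the origin (TCP) lies on the centre line of the jaws, within the pads' length; the fingertips stand 11 mm ahead of it and the grasp point (between the pads) lies 8 mm behind it; z points along the fingers, y is the line along which they close (so a half turn about z gives the same grasp; the last joint's range is limited). The gripper opens to 93 mm and grips with 3 to 60 N. Pads are 15 mm wide; open, the fingers measure 128 mm over their backs; the gripper's body (75 mm by 188 mm) begins 65 mm behind the grasp point.
Start: joints at [1.038, 0.599, -0.003, 1.599, 0.002, 0.943, -0.08], TCP at [0.319, -0.651, 0.205] pointing down, gripper open.
Joint ranges: [-2.57, 2.57], [-0.35, 1.97], [-1.29, 1.29], [0.11, 2.56], [-1.05, 4.19], [0.11, 1.86], [-2.63, 2.63]. Speed limits (rad/s): [2.22, 2.22, 3.01, 3.01, 3.14, 3.14, 3.14].

### API

Orientations are given as a rotation vector (axis times angle).
In Python, from cell import readout, vision, job gives the robot as it stands.
- The arm moves only by the tool drive_tool, never from a script. Its argument "targets" is text: rows parted by semicolons, each of 4 numbers parted by spaces: the shift along the tool's x, y, z in m, then the turn about the tool's z in degrees. In form: tx ty tz roll; .... A call has 1 to 12 rows; each row is the pose to reach, as a shift and turn from the pose commanded when the call began, along the tool's axes at that moment; what a row does not reach only later rows make up. A row lasts 1/12 s, in which the tool goes at most 41.7 mm and 7.16 degrees, less where a joint would pass 70% of its speed; a pose out of reach is approached as far as the arm can. A call with a gripper value outside its range is refused whole. "gripper" is the finger opening in m, from 0 to 0.093, set as the call begins (left out, the last holds). The fingers move at their own pace and stop on an object; the grip force is fixed at half the most. Time passes only in rows, so rows that repeat a pose let the fingers close. It gives the time, the measured TCP pose, the force, the opening and the grip force at its end, in the units of the state.
- readout.get_obs(): the state, without advancing time (a new reading comes with each control period).
- vision.capture(name): name is "scene" or "top" or "wrist"; returns the picture (420x560x3 uint8, red, green, blue); there is no depth.
- vision.get_calibration(name): a dict with "intrinsics" (3x3 intrinsics, pixels), "camera_from_world" (4x4, takes a point from world to camera coordinates). Camera axes: x right, y down, z forward; pixel columns grow to the right and rows downward; lengths in m; the calibration is good to about 2 mm. A picture is of the moment at which its call begins: read the wrist's pose just before it. get_calibration takes no time and is no camera call; for the wrist camera it gives the pose at the moment of the call.
- job.finish_job(): hands the job in; it is judged then, once.
The state is a dict: "time_s": time; "q": joint angles; "joint_vel": joint speeds; "tau": joint torques, N m; "tcp_pos": TCP position; "tcp_rot": TCP orientation; "contact_force": force on the tool from outside, world axes, zero at the start; "ft_torque": the same for the moment, N m; "width": finger opening in m; "finger_force": force on a finger pad.
Only numpy, scipy, OpenCV 4.12 (cv2) and the standard library are available. Lean on these libraries where they do the work, as an engineer would, in place of code of your own. Each camera call takes 0.05 s, during which the arm holds its last target. There are 200 camera calls.

## Working session

There is one attempt and no reset: what is moved stays moved. The work goes in short steps, Python scripts to look and compute and a tool call to move; the robot and the scene stay as the last step left them, time stands still between calls to the robot, and variables do not carry over. Pictures are saved under pics/ and viewed, at most 10 in all, crops included, and the job is handed in when it is done.

Besides the shell and the picture viewer there is one more tool, called after "Request:" in YAML: its name, and indented under it one key for each argument. drive_tool: Moves the arm, as the interface text tells. Its arguments: {"type":"object","properties":{"targets":{"type":"string"},"gripper":{"type":"number"}},"required":["targets"]}

```bash
mkdir -p pics; cat > h.py <<'E'
import numpy as np,cv2
from cell import readout,vision,job
def snap(n,f):
    cv2.imwrite('pics/'+f,vision.capture(n)[:,:,::-1])
def ray(n,u,v,z):
    c=vision.get_calibration(n);K=np.array(c['intrinsics']);T=np.array(c['camera_from_world'])
    R=T[:3,:3];o=-R.T@T[:3,3];d=R.T@np.linalg.solve(K,[u,v,1]);return o+d*(z-o[2])/d[2]
def proj(n,p):
    c=vision.get_calibration(n);K=np.array(c['intrinsics']);T=np.array(c['camera_from_world'])
    q=K@(T[:3,:3]@np.array(p)+T[:3,3]);return q[:2]/q[2]
E
python3 - <<'E'
from h import *
a=vision.capture('top');b=vision.capture('scene')
cv2.imwrite('pics/top.png',a[:,:,::-1]);cv2.imwrite('pics/scene.png',b[:,:,::-1])
o=readout.get_obs();print(o['tcp_pos'],o['tcp_rot'],o['time_s'])
for n in('top','scene'):
  T=np.array(vision.get_calibration(n)['camera_from_world']);print(-T[:3,:3].T@T[:3,3])
E
```

```text
[ 0.31893398 -0.65058748  0.20466225] [-3.05908877e+00 -7.09578244e-01  6.49758901e-04] 0.1
[ 0.43174122 -0.02537686  1.37244601]
[-0.08714264  0.80726808  0.93811558]
```

View pics/top.png

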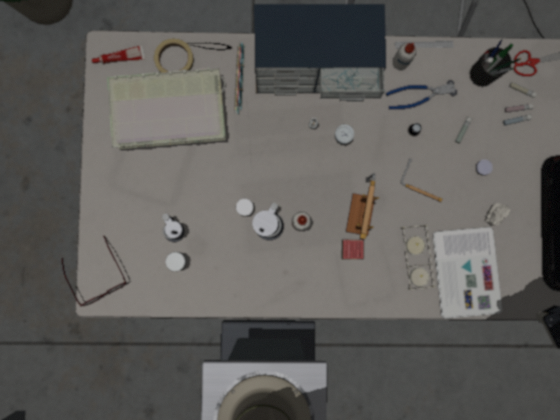

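View pics/scene.png

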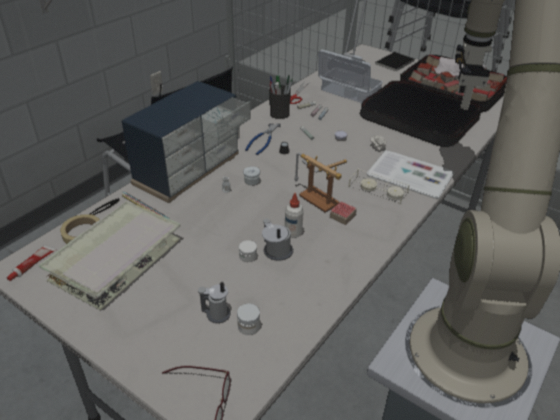

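The top view shows the wide well near (266,225), bottle right of it at (301,220), low jar at (244,207), narrow well at (172,230), rest and tool near (365,212), and stamp at (353,250). Next I enlarge that area.

```bash
python3 - <<'E'
import cv2,numpy as np
a=cv2.imread('pics/top.png')[165:265,225:395];b=cv2.imread('pics/scene.png')[145:270,225:365]
a=cv2.resize(a,None,fx=4.7,fy=4.7,interpolation=cv2.INTER_CUBIC);b=cv2.resize(b,None,fx=4.7,fy=4.7,interpolation=cv2.INTER_CUBIC)
cv2.imwrite('pics/a.png',cv2.convertScaleAbs(a,alpha=1.6));cv2.imwrite('pics/b.png',cv2.convertScaleAbs(b,alpha=1.6))
E
```

```text
(no output)
```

View pics/a.png

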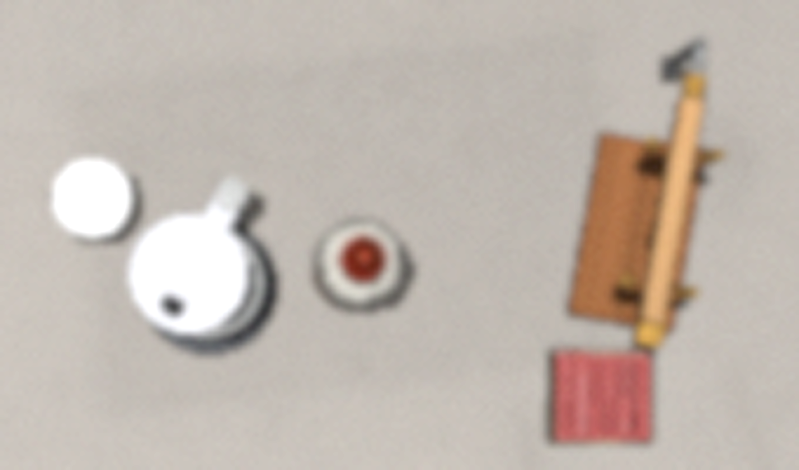

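View pics/b.png

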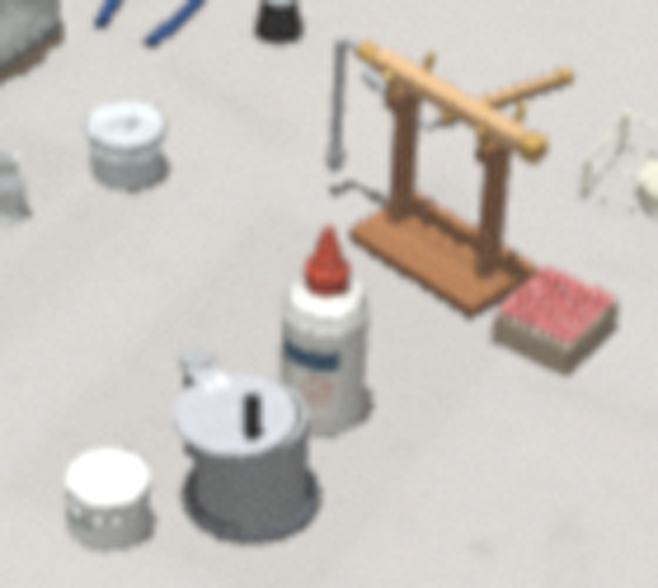

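Crops: in a.png, cover centre (190,274), pin (170,304), pivot (237,188), low jar (93,198), bottle cap (362,260), handle ends (648,335) to (694,85), stamp (600,397). In b.png, the pin's top is (253,397), the handle's near end (536,146) and its bend (345,45).

```bash
python3 - <<'E'
from h import *
A=lambda x,y,z:ray('top',225+x/4.7-.4,165+y/4.7-.4,z).round(4)
B=lambda x,y,z:ray('scene',225+x/4.7-.4,145+y/4.7-.4,z).round(4)
print('cover',A(190,274,.065),B(240,413,.065));print('pin',A(168,303,.091),B(253,397,.091),'pinbase',A(178,305,.065),B(253,435,.065))
print('pivot',A(237,188,.067),B(200,360,.07));print('foot',B(251,492,.003), 'botrim of foot',A(206,345,0))
print('jar',A(93,198,.036),B(108,472,.036));print('bottle',A(362,260,.125),B(329,230,.13))
print('h',A(648,345,.115),A(694,76,.115),B(536,146,.115),B(366,48,.115),'bulb',B(336,163,.02))
print('handle edges mid', A(660,210,.121),A(686,210,.121))
print('stamp',A(600,397,.027))
print('restfoot',[A(*p,.012) for p in((602,134),(570,312),(672,330))])
E
```

```text
cover [0.5047 0.0044 0.065 ] [ 0.5017 -0.0007  0.065 ]
pin [0.4881 0.015  0.091 ] [0.4864 0.0094 0.091 ] pinbase [0.4882 0.0105 0.065 ] [0.4861 0.009  0.065 ]
pivot [ 0.5506 -0.0201  0.067 ] [ 0.5407 -0.0174  0.07  ]
foot [ 0.5002 -0.01    0.003 ] botrim of foot [ 0.469  -0.0035  0.    ]
jar [0.5472 0.0582 0.036 ] [0.5479 0.0521 0.036 ]
bottle [ 0.5093 -0.084   0.125 ] [ 0.5085 -0.0868  0.13  ]
h [ 0.4679 -0.2309  0.115 ] [ 0.6066 -0.255   0.115 ] [ 0.4727 -0.2394  0.115 ] [ 0.6057 -0.2635  0.115 ] bulb [ 0.626  -0.2677  0.02  ]
handle edges mid [ 0.5367 -0.2362  0.121 ] [ 0.5368 -0.2495  0.121 ]
stamp [ 0.4419 -0.219   0.027 ]
restfoot [array([ 0.5879, -0.2224,  0.012 ]), array([ 0.4887, -0.2045,  0.012 ]), array([ 0.4793, -0.2611,  0.012 ])]
```

```bash
cat >> h.py <<'E'
from scipy.spatial.transform import Rotation as Ro
def goal(x,y,z,yaw=None):
    o=readout.get_obs();R=Ro.from_rotvec(o['tcp_rot']).as_matrix();d=R.T@(np.array([x,y,z])-o['tcp_pos'])
    cy=np.degrees(np.arctan2(R[1,1],R[0,1]));r=0 if yaw is None else -((yaw-cy+180)%360-180)
    print('shift',(d*1000).round(1),'mm roll',round(r,1),'yaw_y',cy.round(1),'t',o['time_s'],'q7',round(o['q'][6],2))
E
python3 -c "
from h import *
goal(.487,.012,.25,61)"
```

```text
shift [ 442.6 -521.   -44.7] mm roll -124.9 yaw_y -63.9 t 0.1 q7 -0.08
```

Request:
drive_tool:
  targets: "0.443 -0.521 -0.045 -125;0.443 -0.521 -0.045 -125;0.443 -0.521 -0.045 -125;0.443 -0.521 -0.045 -125;0.443 -0.521 -0.045 -125;0.443 -0.521 -0.045 -125;0.443 -0.521 -0.045 -125;0.443 -0.521 -0.045 -125;0.443 -0.521 -0.045 -125;0.443 -0.521 -0.045 -125;0.443 -0.521 -0.045 -125;0.443 -0.521 -0.045 -125"
  gripper: 0.03

```text
time_s: 1.1
tcp_pos: [0.4419, -0.1655, 0.2384]
tcp_rot: [1.748, 2.61, -0.0]
contact_force: [0.5, 0.2, -0.7]
width: 0.0305
finger_force: 0.0
```

```bash
python3 -c "
from h import *
goal(.487,.012,.22,61)"
```

```text
shift [147.  109.4  18.4] mm roll -38.6 yaw_y 22.4 t 1.1 q7 0.41
```

Request:
drive_tool:
  targets: "0.147 0.109 0.018 -38;0.147 0.109 0.018 -38;0.147 0.109 0.018 -38;0.147 0.109 0.018 -38;0.147 0.109 0.018 -38;0.147 0.109 0.018 -38;0.147 0.109 0.018 -38;0.147 0.109 0.018 -38;0.147 0.109 0.018 -38"

```text
time_s: 1.85
tcp_pos: [0.4876, 0.0088, 0.2201]
tcp_rot: [-0.816, -3.033, 0.001]
contact_force: [-0.0, 0.1, 0.2]
width: 0.0302
finger_force: 0.0
```

```bash
python3 -c "
from h import *
T=np.array(vision.get_calibration('wrist')['camera_from_world']);np.save('T1.npy',T);print(-T[:3,:3].T@T[:3,3])
a=vision.capture('wrist');cv2.imwrite('pics/w1.png',cv2.convertScaleAbs(a[:,:,::-1],alpha=1.4))
goal(.487,.012,.083,61)
for p in [(.487,.012,.091),(.502,0,.065),(.547,.055,.036)]:print(proj('wrist',p))"
```

```text
[0.41738111 0.04995967 0.4002057 ]
shift [  2.2   2.6 137.2] mm roll -1.1 yaw_y 59.9 t 1.9 q7 0.55
[281.76632154 193.70810804]
[278.91741887 204.90060864]
[339.24634133 207.16932886]
```

View pics/w1.png

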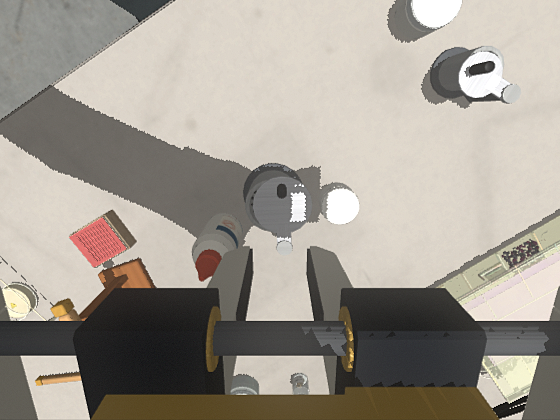

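Wrist view: pin from (282,198) base up to (282,186) top, cover centre (277,204), pivot (284,244), jar (341,204), bottle at (215,245) well clear.

```bash
python3 -c "
from h import *
for n,u,v,z in [('pintop',282,188,.091),('pinbase',282,197,.065),('cov',277,203,.065),('piv',285,240,.068),('jar',341,204,.036)]:print(n,ray('wrist',u,v,z).round(4))"
```

```text
pintop [0.4822 0.0151 0.091 ]
pinbase [0.4961 0.0072 0.065 ]
cov [ 0.4991 -0.0007  0.065 ]
piv [ 0.5392 -0.0139  0.068 ]
jar [0.5446 0.0585 0.036 ]
```

Request:
drive_tool:
  targets: "0.001 0.002 0.040 -1;0.001 0.002 0.080 -1;0.001 0.002 0.110 -1;0.001 0.002 0.125 -1;0.001 0.002 0.137 -1;0.001 0.002 0.137 -1;0.001 0.002 0.137 -1"

```text
time_s: 2.48
tcp_pos: [0.4877, 0.0115, 0.0831]
tcp_rot: [-0.787, -3.04, 0.001]
contact_force: [-0.1, -0.2, -0.3]
width: 0.0299
finger_force: 0.0
```

```bash
python3 - <<'E'
from h import *
o=readout.get_obs();R=Ro.from_rotvec(o['tcp_rot']).as_matrix();print(o['tcp_pos'],o['contact_force'])
P=np.array([.5465,-.0195]);th=np.radians(-27.9)
Rw=np.array([[np.cos(th),-np.sin(th)],[np.sin(th),np.cos(th)]])
for a in np.radians(np.arange(-7,-92,-7)):
    w=P+Rw@np.array([-.068*np.cos(a),-.068*np.sin(a)]);d=R.T@(np.array([*w,.083])-o['tcp_pos']);print(np.degrees(a).round(),w.round(3),d.round(3))
E
```

```text
[0.48768456 0.01149303 0.08308196] [-0.12329451 -0.22562802 -0.2768757 ]
-7.0 [0.491 0.019] [0.001 0.008 0.   ]
-14.0 [0.496 0.026] [-0.     0.017  0.   ]
-21.0 [0.502 0.032] [-0.003  0.025  0.   ]
-28.0 [0.508 0.037] [-0.006  0.032  0.   ]
-35.0 [0.516 0.041] [-0.01   0.039  0.   ]
-42.0 [0.523 0.044] [-0.015  0.046  0.   ]
-49.0 [0.531 0.047] [-0.021  0.052  0.   ]
-56.0 [0.539 0.048] [-0.027  0.057  0.   ]
-63.0 [0.548 0.048] [-0.034  0.061 -0.   ]
-70.0 [0.556 0.048] [-0.042  0.065 -0.   ]
-77.0 [0.564 0.046] [-0.05   0.067 -0.   ]
-84.0 [0.572 0.044] [-0.058  0.069 -0.   ]
-91.0 [0.579 0.04 ] [-0.066  0.069 -0.   ]
```

Request:
drive_tool:
  targets: "0.001 0.008 0 7;0.000 0.017 0 14;-0.003 0.025 0 21;-0.006 0.032 0 28;-0.010 0.039 0 35;-0.015 0.046 0 42;-0.021 0.052 0 49;-0.027 0.057 0 56;-0.034 0.061 0 63;-0.042 0.065 0 70;-0.050 0.067 0 77;-0.058 0.069 0 84"

```text
time_s: 3.48
tcp_pos: [0.5732, 0.0443, 0.0849]
tcp_rot: [2.625, 1.726, 0.004]
contact_force: [1.2, 0.1, 0.3]
width: 0.0298
finger_force: 0.0
```

```bash
python3 - <<'E'
from h import *
goal(.580,.040,.083,-29)
E
```

```text
shift [-1.2  7.9  1.9] mm roll 5.7 yaw_y -23.3 t 3.4833 q7 -0.71
```

Request:
drive_tool:
  targets: "-0.001 0.008 0 6;-0.001 0.010 0 6;-0.001 0.010 0 6;-0.001 0.004 0 6;-0.001 0.004 -0.04 6;-0.001 0.004 -0.08 6;-0.001 0.004 -0.12 6;-0.001 0.004 -0.14 6;-0.001 0.004 -0.14 6"

```text
time_s: 4.23
tcp_pos: [0.5768, 0.0424, 0.2284]
tcp_rot: [2.702, 1.598, 0.011]
contact_force: [0.5, -0.5, 0.8]
width: 0.0301
finger_force: 0.0
```

```bash
python3 - <<'E'
from h import *
a=cv2.convertScaleAbs(vision.capture('top')[165:265,225:395,::-1],alpha=1.6)
b=cv2.convertScaleAbs(vision.capture('scene')[145:270,225:365,::-1],alpha=1.6)
f=lambda i,h:cv2.resize(i,(int(i.shape[1]*h/i.shape[0]),h),interpolation=cv2.INTER_CUBIC)
cv2.imwrite('pics/c.png',np.hstack([f(a,225),f(b,370)[:225*0+370]][1:]))
c=cv2.convertScaleAbs(vision.capture('wrist')[:,:,::-1],alpha=1.4)
np.save('Tc.npy',vision.get_calibration('wrist')['camera_from_world'])
b=f(b,420);c=f(c,420)[:, 60:440]
cv2.imwrite('pics/c.png',np.hstack([c,b[:, :420]]))
goal(.536,-.244,.22,80)
E
```

```text
shift [-268.8  104.4    2.9] mm roll -108.9 yaw_y -28.9 t 4.3833 q7 -0.74
```

View pics/c.png

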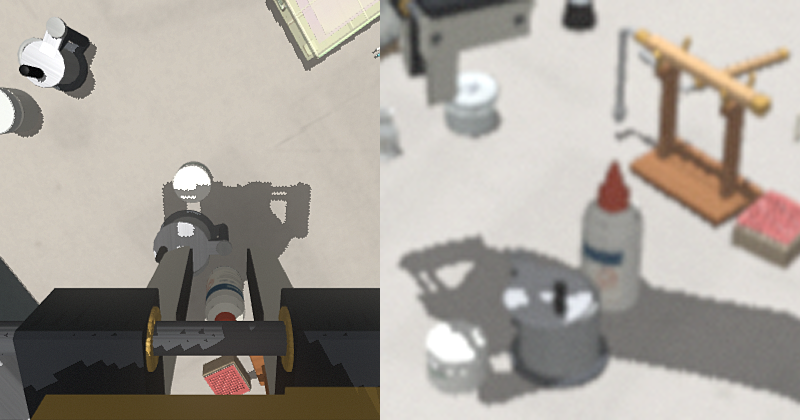

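The cover appears not to have moved: in the scene half the pin stands at (560,297), as before. In the wrist half the disc centre is near (181,242), the pin is partly hidden at (160,256), and the pivot is at (220,235). I re-measure the pin properly.

```bash
python3 - <<'E'
from h import *
T0=np.array(vision.get_calibration('wrist')['camera_from_world'])
print(np.abs(T0-np.load('Tc.npy')).max())
for n,u,v,z in [('pin',220,256,.091),('pinb',220,256,.065),('cov',241,242,.065),('piv',280,235,.068),('jar',252,182,.036)]:print(n,ray('wrist',u,v,z).round(4))
K=np.array(vision.get_calibration('wrist')['intrinsics']);T=np.load('T1.npy')
R=T[:3,:3];o=-R.T@T[:3,3]
for n,u,v,z in [('top',282,197,.091),('base',282,187,.065),('cov',277,203,.065),('piv',285,240,.068),('narrow pin',0,0,1)]:
  d=R.T@np.linalg.solve(K,[u,v,1]);print(n,(o+d*(z-o[2])/d[2]).round(4))
A=lambda x,y,z:ray('top',225+x/4.7-.4,165+y/4.7-.4,z).round(4)
print(A(168,303,.091),A(178,305,.065))
o=readout.get_obs();t=np.array(o['tcp_pos']);Rt=Ro.from_rotvec(o['tcp_rot']).as_matrix()
for s in(-1,1):print('fingertip px',proj('wrist',t+Rt@[0,s*.015,.011]))
E
```

```text
0.0
pin [0.4883 0.0147 0.091 ]
pinb [0.4779 0.0065 0.065 ]
cov [0.5074 0.0097 0.065 ]
piv [ 0.5501 -0.003   0.068 ]
jar [0.5474 0.0584 0.036 ]
top [0.4899 0.0106 0.091 ]
base [0.4866 0.0128 0.065 ]
cov [ 0.499  -0.0006  0.065 ]
piv [ 0.5391 -0.0139  0.068 ]
narrow pin [0.7882 0.3541 1.    ]
[0.4881 0.015  0.091 ] [0.4882 0.0105 0.065 ]
fingertip px [256.07941074 243.73708695]
fingertip px [303.56721417 243.657913  ]
```

```bash
python3 - <<'E'
from h import *
goal(.488,.012,.18,62);goal(.488,.012,.080,62)
E
```

```text
shift [-67.7 -61.1  42.9] mm roll -90.9 yaw_y -28.9 t 4.3833 q7 -0.74
shift [-67.7 -61.1 142.9] mm roll -90.9 yaw_y -28.9 t 4.3833 q7 -0.74
```

Request:
drive_tool:
  targets: "-0.068 -0.061 0.04 -91;-0.068 -0.061 0.04 -91;-0.068 -0.061 0.04 -91;-0.068 -0.061 0.04 -91;-0.068 -0.061 0.04 -91;-0.068 -0.061 0.04 -91;-0.068 -0.061 0.04 -91;-0.068 -0.061 0.04 -91;-0.068 -0.061 0.04 -91;-0.068 -0.061 0.04 -91;-0.068 -0.061 0.04 -91;-0.068 -0.061 0.04 -91"
  gripper: 0.04

```text
time_s: 5.38
tcp_pos: [0.4876, 0.0119, 0.1817]
tcp_rot: [-0.88, -3.013, 0.001]
contact_force: [0.2, -0.2, -0.1]
width: 0.0398
finger_force: 0.0
```

```bash
python3 - <<'E'
from h import *
goal(.488,.012,.080,62)
E
```

```text
shift [ -0.6   0.4 101.7] mm roll -4.6 yaw_y 57.4 t 5.3833 q7 0.53
```

Request:
drive_tool:
  targets: "0 0 0.035 -4;0 0 0.070 -4;0 0 0.095 -4;0 0 0.102 -4;0 0 0.102 -4;0 0 0.102 -4;0 0 0.102 -4"

```text
time_s: 5.97
tcp_pos: [0.4895, 0.0121, 0.0821]
tcp_rot: [0.785, 3.041, 0.001]
contact_force: [0.0, 0.0, 0.4]
width: 0.0396
finger_force: 0.0
```

Request:
drive_tool:
  targets: "0 0 0 0;0 0 0 0;0 0 0 0;0 0 0 0;0 0 0 0;0 0 0 0"
  gripper: 0.012

```text
time_s: 6.47
tcp_pos: [0.4892, 0.0118, 0.0814]
tcp_rot: [0.787, 3.041, 0.0]
contact_force: [-0.3, 0.4, 0.2]
width: 0.0126
finger_force: 0.0
```

```bash
python3 - <<'E'
from h import *
b=cv2.convertScaleAbs(vision.capture('scene')[145:270,205:365,::-1],alpha=1.6)
c=cv2.convertScaleAbs(vision.capture('wrist')[120:330,160:400,::-1],alpha=1.4)
f=lambda i,h:cv2.resize(i,(int(i.shape[1]*h/i.shape[0]),h),interpolation=cv2.INTER_CUBIC)
cv2.imwrite('pics/d.png',np.hstack([f(c,340),f(b,340)[:,:400]]))
E
```

```text
(no output)
```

View pics/d.png

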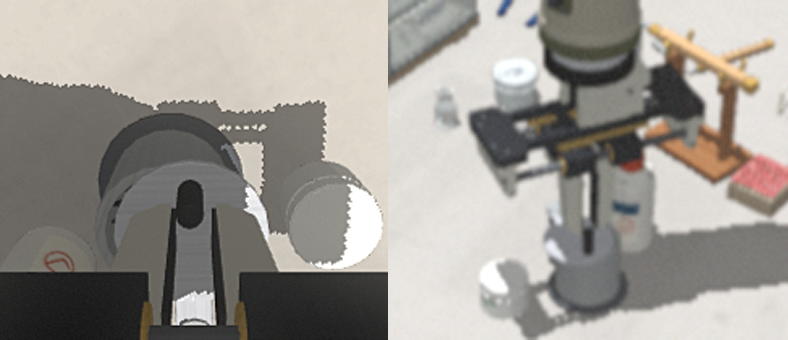

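The pin at display (190,205) sits at the front edge of the jaws, so I am too far towards the pivot.

```bash
python3 - <<'E'
from h import *
for u,v,z in[(277.4,232,.065),(277.4,235,.065),(277.4,258,.091),(277.4,261,.091)]:print(ray('wrist',u,v,z).round(4))
o=readout.get_obs();t=np.array(o['tcp_pos']);Rt=Ro.from_rotvec(o['tcp_rot']).as_matrix();print(t)
for x in(-.0075,0,.0075):print(x,[proj('wrist',t+Rt@[x,s*.006,.011]).round(1) for s in(-1,1)])
E
```

```text
[0.4836 0.0137 0.065 ]
[0.4854 0.0127 0.065 ]
[0.4888 0.0109 0.091 ]
[0.4904 0.01   0.091 ]
[0.48910283 0.01179757 0.08128097]
-0.0075 [array([269.6, 254.3]), array([288.4, 254.3])]
0 [array([269.5, 243.5]), array([288.5, 243.5])]
0.0075 [array([269.4, 232.4]), array([288.6, 232.4])]
```

Request:
drive_tool:
  targets: "0 0 0 0;0 0 0 0;0.006 0 0 0;0.013 0 0 0;0.013 0 0 0;0.013 0 0 0"
  gripper: 0.028

```text
time_s: 7.07
tcp_pos: [0.4771, 0.0185, 0.0813]
tcp_rot: [-0.785, -3.042, 0.0]
contact_force: [-0.9, 0.3, 1.4]
width: 0.0282
finger_force: 0.0
```

Request:
drive_tool:
  targets: "0 0 0 0;0 0 0 0;0 0 0 0;0 0 0 0"
  gripper: 0.006

```text
time_s: 7.4
tcp_pos: [0.4779, 0.0181, 0.0812]
tcp_rot: [0.787, 3.041, 0.0]
contact_force: [0.2, 0.0, 0.4]
width: 0.0076
finger_force: 0.0
```

```bash
python3 - <<'E'
from h import *
t=np.array([.4891,.0118,.0813]);o=readout.get_obs();Rt=Ro.from_rotvec(o['tcp_rot']).as_matrix();print(o['width'],o['tcp_pos'])
for x,y in((0,-.006),(0,.006),(0,-.024),(0,.024)):print((proj('scene',t+Rt@[x,y,.011])-[205,145])*2.72+[388,0])
c=cv2.convertScaleAbs(vision.capture('wrist')[180:330,200:360,::-1],alpha=1.4)
b=cv2.convertScaleAbs(vision.capture('scene')[180:270,250:330,::-1],alpha=1.6)
f=lambda i,h:cv2.resize(i,(int(i.shape[1]*h/i.shape[0]),h),interpolation=cv2.INTER_CUBIC)
cv2.imwrite('pics/e.png',np.hstack([f(c,400),f(b,400)[:,:370]]))
E
```

```text
0.007635979581942107 [0.47785884 0.01807576 0.08121245]
[589.35990808 244.7281457 ]
[577.05349428 248.27837356]
[607.67686906 239.44395924]
[558.44942774 253.64538594]
```

View pics/e.png

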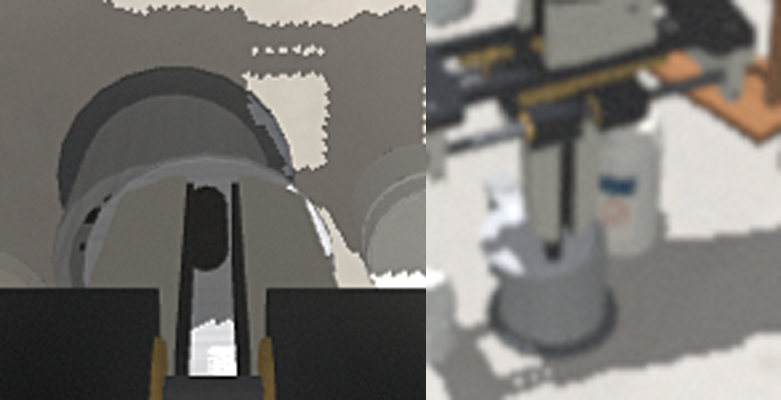

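The wrist half shows the pin at (208,228) now between the pads, near their front. I close further to confirm.

Request:
drive_tool:
  targets: "0.002 0 0 0;0.002 0 0 0;0.002 0 0 0;0.002 0 0 0"

```text
time_s: 7.83
tcp_pos: [0.476, 0.0191, 0.0812]
tcp_rot: [-0.786, -3.042, 0.0]
contact_force: [0.1, 0.1, -0.2]
width: 0.006
finger_force: 0.0
```

Request:
drive_tool:
  targets: "0 0 0 0;0 0 0 0;0 0 0 0;0 0 0 0"
  gripper: 0.0

```text
time_s: 8.17
tcp_pos: [0.476, 0.0191, 0.0812]
tcp_rot: [-0.787, -3.042, 0.0]
contact_force: [-0.3, -0.4, 0.1]
width: 0.0003
finger_force: 0.0
```

The fingers closed fully, so the tips are evidently still above the pin: in both views they look about 20 mm higher than nominal. I return to the measured pin position and lower in small steps, watching the force.

```bash
python3 - <<'E'
from h import *
goal(.487,.0125,.0812,62)
o=readout.get_obs();t=np.array(o['tcp_pos']);Rt=Ro.from_rotvec(o['tcp_rot']).as_matrix()
T=np.array(vision.get_calibration('wrist')['camera_from_world']);print(Rt.T@(-T[:3,:3].T@T[:3,3]-t), (T[:3,:3]@Rt).round(3))
for z in(.011,0,-.01,-.02):print(z,[proj('wrist',t+Rt@[.0075,s*.0063,z]).round(1) for s in(-1,1)])
E
```

```text
shift [-12.8  -0.4   0. ] mm roll -1.0 yaw_y 61.0 t 8.1667 q7 0.39
[ 0.08137652  0.00026864 -0.1801004 ] [[-0.001  1.    -0.   ]
 [-0.957 -0.001 -0.291]
 [-0.291 -0.     0.957]]
0.011 [array([268.9, 232.4]), array([289.1, 232.4])]
0 [array([268.4, 239.1]), array([289.6, 239.1])]
-0.01 [array([267.8, 245.8]), array([290.1, 245.8])]
-0.02 [array([267.2, 253.4]), array([290.7, 253.3])]
```

Request:
drive_tool:
  targets: "0 0 0 0;-0.013 0 -0.005 0;-0.013 0 -0.005 0;-0.013 0 0.0 0;-0.013 0 0.003 0;-0.013 0 0.006 0;-0.013 0 0.006 0"
  gripper: 0.03

```text
time_s: 8.75
tcp_pos: [0.4865, 0.013, 0.0744]
tcp_rot: [-0.785, -3.04, 0.001]
contact_force: [-0.6, 0.4, -1.0]
width: 0.0302
finger_force: 0.0
```

Request:
drive_tool:
  targets: "0 0 0.002 0;0 0 0.004 0;0 0 0.006 0;0 0 0.006 0"

```text
time_s: 9.08
tcp_pos: [0.4872, 0.0129, 0.0689]
tcp_rot: [-0.786, -3.041, 0.0]
contact_force: [0.0, 0.7, -0.1]
width: 0.03
finger_force: 0.0
```

Request:
drive_tool:
  targets: "0 0 0.002 0;0 0 0.004 0;0 0 0.006 0;0 0 0.006 0"

```text
time_s: 9.42
tcp_pos: [0.4872, 0.0128, 0.0629]
tcp_rot: [-0.786, -3.041, 0.0]
contact_force: [0.1, 0.1, -0.8]
width: 0.0299
finger_force: 0.0
```

Request:
drive_tool:
  targets: "0 0 0 0;0 0 0 0;0 0 0 0;0 0 0 0;0 0 0 0"
  gripper: 0.0

```text
time_s: 9.83
tcp_pos: [0.4873, 0.0128, 0.0633]
tcp_rot: [0.787, 3.042, -0.0]
contact_force: [-0.5, 0.2, 0.0]
width: 0.0091
finger_force: 30.0
```

Gripped the pin (9 mm wide, 30 N): the fingertips are really about 24 mm higher than nominal. I open slightly and sweep along the arc.

Request:
drive_tool:
  targets: "0 0 0 0;0 0 0.002 0;0 0 0.004 0;0 0 0.004 0"
  gripper: 0.018

```text
time_s: 10.17
tcp_pos: [0.4872, 0.0128, 0.0589]
tcp_rot: [-0.786, -3.041, 0.0]
contact_force: [0.5, 0.2, -0.1]
width: 0.0175
finger_force: 0.0
```

Request:
drive_tool:
  targets: "0.001 0.008 0 7;0.000 0.017 0 14;-0.003 0.025 0 21;-0.006 0.032 0 28;-0.010 0.039 0 35;-0.015 0.046 0 42;-0.021 0.052 0 49;-0.027 0.057 0 56;-0.034 0.061 0 63;-0.042 0.065 0 70;-0.050 0.067 0 77;-0.058 0.069 0 84"

```text
time_s: 11.17
tcp_pos: [0.5718, 0.0453, 0.0591]
tcp_rot: [-2.624, -1.727, 0.0]
contact_force: [-0.5, 0.3, 0.7]
width: 0.018
finger_force: 0.1
```

Request:
drive_tool:
  targets: "-0.001 0.003 0 4;-0.001 0.003 0 4;-0.001 0.003 0 4;-0.001 0.003 0 4"
  gripper: 0.0

```text
time_s: 11.5
tcp_pos: [0.5736, 0.0433, 0.0591]
tcp_rot: [-2.676, -1.646, 0.0]
contact_force: [1.2, 0.1, -1.5]
width: 0.0091
finger_force: 30.0
```

Request:
drive_tool:
  targets: "0 0 0 0;0 0 0 0;0 0 -0.04 0;0 0 -0.08 0;0 0 -0.12 0;0 0 -0.15 0;0 0 -0.17 0;0 0 -0.17 0"
  gripper: 0.03

```text
time_s: 12.17
tcp_pos: [0.5757, 0.0429, 0.2339]
tcp_rot: [2.676, 1.641, 0.01]
contact_force: [1.0, -0.1, -0.1]
width: 0.0302
finger_force: 0.0
```

```bash
python3 - <<'E'
from h import *
goal(.537,-.245,.2,80)
E
```

```text
shift [-274.3   96.    33.3] mm roll -107.0 yaw_y -27.0 t 12.1667 q7 -0.62
```

Request:
drive_tool:
  targets: "-0.274 0.096 0.033 -107;-0.274 0.096 0.033 -107;-0.274 0.096 0.033 -107;-0.274 0.096 0.033 -107;-0.274 0.096 0.033 -107;-0.274 0.096 0.033 -107;-0.274 0.096 0.033 -107;-0.274 0.096 0.033 -107;-0.274 0.096 0.033 -107;-0.274 0.096 0.033 -107;-0.274 0.096 0.033 -107;-0.274 0.096 0.033 -107"
  gripper: 0.05

```text
time_s: 13.17
tcp_pos: [0.5342, -0.2448, 0.1953]
tcp_rot: [-0.831, -3.028, -0.0]
contact_force: [-0.1, 0.5, -0.2]
width: 0.0497
finger_force: 0.0
```

```bash
python3 - <<'E'
from h import *
goal(.537,-.245,.2,80)
E
```

```text
shift [-2.5  1.2 -4.7] mm roll -20.7 yaw_y 59.3 t 13.1667 q7 1.16
```

Request:
drive_tool:
  targets: "-0.002 0.001 -0.005 -21;-0.002 0.001 -0.005 -21;-0.002 0.001 -0.005 -21;-0.002 0.001 -0.005 -21;-0.002 0.001 -0.005 -21"

```text
time_s: 13.58
tcp_pos: [0.5366, -0.245, 0.2005]
tcp_rot: [-0.281, -3.128, -0.001]
contact_force: [-0.8, -0.4, 0.1]
width: 0.0501
finger_force: 0.0
```

```bash
python3 - <<'E'
from h import *
goal(.537,-.245,.085,80)
c=vision.capture('wrist')
cv2.imwrite('pics/f.png',cv2.convertScaleAbs(c[:,:,::-1],alpha=1.4))
dx=lambda s:np.array([.537,-.245,.115])+s*np.array([np.cos(np.radians(-10)),np.sin(np.radians(-10)),0])
print([proj('wrist',dx(s)).round(0) for s in(-.065,0,.065)])
E
```

```text
shift [ -0.5   0.  115.5] mm roll -0.3 yaw_y 79.7 t 13.5833 q7 1.46
[array([279., 131.]), array([279., 209.]), array([280., 278.])]
```

View pics/f.png

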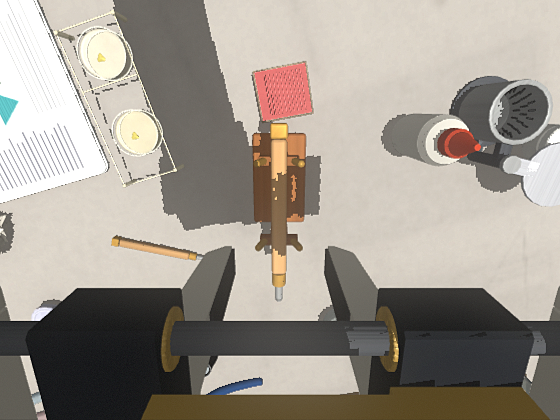

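The wrist view shows the well open at (520,110), the bottle at (445,138) unmoved, and the handle exactly vertical from (279,124) to (279,287), as predicted, with forks at rows 162 and 243.

```bash
python3 - <<'E'
from h import *
for u,v,z in((520,108,.06),(524,110,.06),(279,124,.1215),(279,287,.1215),(279,162,.125),(279,243,.125)):print(ray('wrist',u,v,z).round(4))
E
```

```text
[ 0.4966 -0.0077  0.06  ]
[ 0.4991 -0.004   0.06  ]
[ 0.4677 -0.2324  0.1215]
[ 0.6067 -0.2578  0.1215]
[ 0.496  -0.2376  0.125 ]
[ 0.5635 -0.2499  0.125 ]
```

Request:
drive_tool:
  targets: "0 0 0.035 0;0 0 0.070 0;0 0 0.100 0;0 0 0.115 0;0 0 0.115 0;0 0 0.115 0"

```text
time_s: 14.13
tcp_pos: [0.537, -0.2445, 0.0857]
tcp_rot: [-0.277, -3.128, -0.001]
contact_force: [-0.1, -0.2, -0.2]
width: 0.0501
finger_force: 0.0
```

Request:
drive_tool:
  targets: "0 0 0 0;0 0 0 0;0 0 0 0;0 0 0 0;0 0 0 0;0 0 0 0;0 0 0 0;0 0 0 0"
  gripper: 0.0

```text
time_s: 14.8
tcp_pos: [0.5374, -0.2452, 0.0866]
tcp_rot: [0.276, 3.129, -0.001]
contact_force: [-1.1, 0.3, 5.0]
width: 0.013
finger_force: 30.0
```

Request:
drive_tool:
  targets: "0 0 -0.01 0;0 0 -0.025 0;0 0 -0.05 0;0 0 -0.08 0;0 0 -0.11 0;0 0 -0.14 0;0 0 -0.16 0;0 0 -0.16 0;0 0 -0.16 0"

```text
time_s: 15.55
tcp_pos: [0.5375, -0.2451, 0.2475]
tcp_rot: [0.275, 3.128, -0.001]
contact_force: [-0.2, -0.3, -0.9]
width: 0.0127
finger_force: 30.0
```

```bash
python3 - <<'E'
from h import *
o=readout.get_obs();print(o['width'],o['finger_force'],o['contact_force'])
goal(.478,.093,.246,15)
E
```

```text
0.012699358728302336 29.998806416988373 [-0.21045991 -0.34765147 -0.93082478]
shift [117.6 322.5   1. ] mm roll 64.9 yaw_y 79.9 t 15.55 q7 1.49
```

Request:
drive_tool:
  targets: "0.008 0.023 0 4;0.017 0.046 0 9;0.027 0.073 0 15;0.037 0.100 0 20;0.047 0.127 0 26;0.057 0.154 0 31;0.067 0.181 0 36;0.077 0.208 0 42;0.087 0.235 0 48;0.095 0.262 0 54;0.104 0.288 0 60;0.112 0.310 0 64"

```text
time_s: 16.55
tcp_pos: [0.4797, 0.0816, 0.245]
tcp_rot: [-1.896, -2.502, 0.003]
contact_force: [0.8, -0.2, -1.7]
width: 0.0125
finger_force: 30.0
```

Request:
drive_tool:
  targets: "0.005 0.012 0 1;0.005 0.012 0 1;0.005 0.012 0 1;0.005 0.012 0 1"

```text
time_s: 16.88
tcp_pos: [0.4905, 0.0869, 0.2453]
tcp_rot: [-1.913, -2.491, 0.003]
contact_force: [0.3, -0.7, -2.1]
width: 0.0126
finger_force: 30.0
```

```bash
python3 - <<'E'
from h import *
goal(.478,.093,.246,15)
c=cv2.convertScaleAbs(vision.capture('wrist')[:,:,::-1],alpha=1.4)
b=cv2.convertScaleAbs(vision.capture('scene')[130:270,225:365,::-1],alpha=1.6)
a=cv2.convertScaleAbs(vision.capture('top')[150:290,210:350,::-1],alpha=1.6)
f=lambda i,h:cv2.resize(i,(int(i.shape[1]*h/i.shape[0]),h),interpolation=cv2.INTER_CUBIC)
cv2.imwrite('pics/g.png',np.vstack([np.hstack([f(c,300)[:,:400],f(b,300)]),np.hstack([f(a,300),f(c[60:300,130:410],300)])[:,:700]]))
for p in((.503,.001,.06),(.503,.001,.177)):print([proj(n,p).round(0) for n in('wrist','scene','top')])
E
```

```text
shift [  9.2 -10.5  -0.7] mm roll -0.1 yaw_y 14.9 t 16.8833 q7 -0.15Traceback (most recent call last):
  File "<stdin>", line 7, in <module>
    return _nx.concatenate(arrs, 0, dtype=dtype, casting=casting)
           ~~~~~~~~~~~~~~~^^^^^^^^^^^^^^^^^^^^^^^^^^^^^^^^^^^^^^^
ValueError: all the input array dimensions except for the concatenation axis must match exactly, but along dimension 1, the array at index 0 has size 700 and the array at index 1 has size 650
```

Correct the pose first, then look.

Request:
drive_tool:
  targets: "0.009 -0.010 0 0;0.009 -0.010 0 0;0.009 -0.010 0 0"

```text
time_s: 17.28
tcp_pos: [0.4785, 0.0941, 0.2464]
tcp_rot: [-1.913, -2.492, 0.0]
contact_force: [0.4, -0.3, -0.8]
width: 0.0125
finger_force: 30.0
```

```bash
python3 - <<'E'
from h import *
goal(.478,.093,.246,15)
c=cv2.convertScaleAbs(vision.capture('wrist')[:,:,::-1],alpha=1.4)
b=cv2.convertScaleAbs(vision.capture('scene')[130:270,225:365,::-1],alpha=1.6)
f=lambda i,h:cv2.resize(i,(int(i.shape[1]*h/i.shape[0]),h),interpolation=cv2.INTER_CUBIC)
cv2.imwrite('pics/g.png',np.hstack([c[:,80:440],f(b,420)]))
for p in((.503,.001,.06),(.503,.001,.177)):print([proj(n,p).round(0) for n in('wrist','scene','top')])
E
```

```text
shift [-0.9 -0.7  0.4] mm roll -0.0 yaw_y 15.0 t 17.2833 q7 -0.17
[array([278., 260.]), array([275., 234.]), array([266., 224.])]
[array([278., 318.]), array([275., 196.]), array([265., 221.])]
```

View pics/g.png

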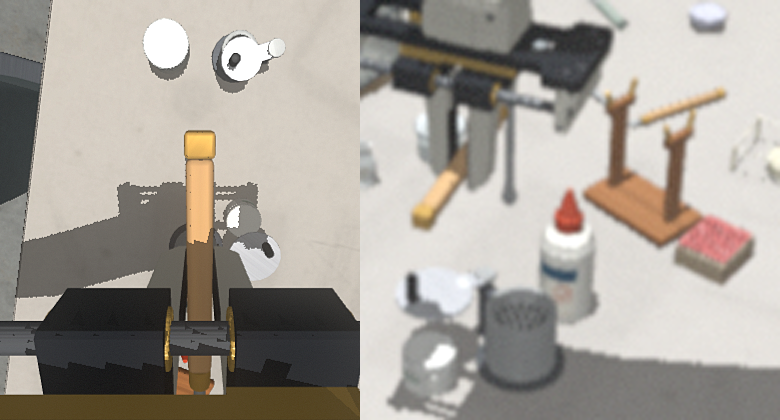

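The scene half shows the bulb at (510,203), exactly where predicted, with the open mouth centred at (520,303); the tool hangs level.

```bash
python3 - <<'E'
from h import *
print(ray('scene',278.3-.3,231,.06),ray('scene',278,230,.06),ray('scene',225+150/3-.3,130+201/3,.177))
goal(.480,.0895,.1,15)
E
```

```text
[ 0.50383047 -0.01331477  0.06      ] [ 0.50607902 -0.01634372  0.06      ] [0.50260688 0.00441596 0.177     ]
shift [ -4.5  -0.5 146.4] mm roll -0.0 yaw_y 15.0 t 17.3833 q7 -0.17
```

```bash
python3 - <<'E'
from h import *
t=np.linspace(0,2*np.pi,60)
for c in((.503,.001),(.501,-.007),(.503,-.012)):
  for n,z,r in(('scene',.06,.03),('scene',0.,.038),('top',.06,.03),('top',.0,.038)):
    p=np.array([proj(n,(c[0]+r*np.cos(a),c[1]+r*np.sin(a),z)) for a in t]);m,M=p.min(0),p.max(0)
    s=(lambda q:(q-[225,130])*3+[360,0]) if n=='scene' else (lambda q:q)
    print(c,n,z,s(m).round(1),s(M).round(1))
a=vision.capture('top')
g=cv2.cvtColor(a,cv2.COLOR_RGB2GRAY)[205:245,240:300]
for r in g[::2]:print(' '.join('%3d'%v for v in r[::2]))
E
```

```text
(0.503, 0.001) scene 0.06 [472.7 288.7] [546.  337.2]
(0.503, 0.001) scene 0.0 [463.2 335.8] [553.6 397.9]
(0.503, 0.001) top 0.06 [254.4 211.8] [278.4 235.7]
(0.503, 0.001) top 0.0 [252.3 210.5] [281.4 239.5]
(0.501, -0.007) scene 0.06 [480.6 284.7] [553.7 332.9]
(0.501, -0.007) scene 0.0 [471.  331.8] [561.1 393.6]
(0.501, -0.007) top 0.06 [257.6 212.6] [281.6 236.5]
(0.501, -0.007) top 0.0 [255.4 211.3] [284.4 240.3]
(0.503, -0.012) scene 0.06 [482.4 280.7] [555.3 328.6]
(0.503, -0.012) scene 0.0 [472.7 327.8] [562.6 389.2]
(0.503, -0.012) top 0.06 [259.6 211.8] [283.6 235.8]
(0.503, -0.012) top 0.0 [257.3 210.5] [286.4 239.5]
 86  85  84  76  73 132 168 180 178 177 178 179 177 167 170 162 151 148 141 115 121 126 128 126 125 126 125 126 125 125
 84  84  94  97  84 128 178 181 179 179 179 177 157 106 115 140 150 151 133  78  86 122 126 126 126 126 126 124 124 125
 98 123 159 174 139 101 163 175 175 174 164 141  93  59  72 100 110 120  83  59  85 123 127 126 125 126 126 124 123 124
171 182 188 188 172 101  89 102 108 104  89  64  58  63  79  82  71  61  49  78 113 127 127 127 127 12
[... 1237 characters left out ...]
  57  59  58  51  34  39  48  46  43  45  46  44  49  49  38  33  49  82 121 126 127 127 125 127 126
 62  60  60  60  58  60  58  59  56  45  30  39  48  51  52  48  49  47  36  30  43  57  74 120 126 126 127 127 127 125
 62  61  60  60  59  58  57  59  60  57  48  33  32  35  39  39  36  31  34  45  55  58  63 106 127 126 126 127 127 127
 62  61  61  59  59  58  58  58  57  60  59  53  46  38  35  32  38  43  51  57  58  59  59  92 124 128 127 125 127 127
 60  61  59  59  59  57  60  60  59  58  58  59  60  56  55  55  56  59  58  56  57  60  59  68 114 129 128 126 125 125
 58  61  59  59  60  57  59  59  59  59  60  60  59  60  58  59  57  59  58  59  57  60  58  59  93 125 128 128 127 127
```

The rim/foot columns (255–284) put the well at about (0.502,-0.007); the cover evidently started about 0.2 rad ajar. Now the dip.

```bash
python3 - <<'E'
from h import *
goal(.4775,.085,.15,15);goal(.4775,.085,.094,15)
E
```

```text
shift [-8.1 -4.2 96.4] mm roll -0.1 yaw_y 14.9 t 17.4333 q7 -0.17
shift [ -8.1  -4.2 152.4] mm roll -0.1 yaw_y 14.9 t 17.4333 q7 -0.17
```

Request:
drive_tool:
  targets: "-0.008 -0.004 0 0;-0.008 -0.004 0.02 0;-0.008 -0.004 0.045 0;-0.008 -0.004 0.065 0;-0.008 -0.004 0.08 0;-0.008 -0.004 0.09 0;-0.008 -0.004 0.097 0;-0.008 -0.004 0.097 0;-0.008 -0.004 0.105 0;-0.008 -0.004 0.112 0;-0.008 -0.004 0.112 0"

```text
time_s: 18.35
tcp_pos: [0.4773, 0.0852, 0.1335]
tcp_rot: [-1.913, -2.491, 0.001]
contact_force: [0.2, -0.2, -1.8]
width: 0.0126
finger_force: 30.0
```

```bash
python3 - <<'E'
from h import *
goal(.4775,.085,.094,15);print(readout.get_obs()['contact_force'])
E
```

```text
shift [-0.2  0.2 39.5] mm roll -0.0 yaw_y 15.0 t 18.35 q7 -0.25
[ 0.19822922 -0.24601823 -1.75907305]
```

Request:
drive_tool:
  targets: "0 0 0.004 0;0 0 0.008 0;0 0 0.012 0;0 0 0.016 0;0 0 0.016 0"

```text
time_s: 18.77
tcp_pos: [0.4771, 0.0852, 0.1175]
tcp_rot: [-1.913, -2.491, 0.001]
contact_force: [-0.6, 0.1, -0.8]
width: 0.0126
finger_force: 30.0
```

Request:
drive_tool:
  targets: "0 0 0.005 0;0 0 0.010 0;0 0 0.015 0;0 0 0.020 0;0 0 0.025 0;0 0 0.025 0;0 0 0.025 0;0 0 0.025 0;0 0 0.025 0;0 0 0.025 0;0 0 0.025 0"

```text
time_s: 19.68
tcp_pos: [0.4776, 0.0853, 0.0934]
tcp_rot: [1.914, 2.491, 0.0]
contact_force: [0.0, -0.3, -1.1]
width: 0.0127
finger_force: 30.0
```

Request:
drive_tool:
  targets: "0 0 0.004 0;0 0 0.004 0;0 0 0.004 0;0 0 0.004 0;0 0 0.004 0"

```text
time_s: 20.1
tcp_pos: [0.4775, 0.0853, 0.0892]
tcp_rot: [-1.914, -2.491, 0.0]
contact_force: [0.2, -0.7, -0.2]
width: 0.0127
finger_force: 30.0
```

Request:
drive_tool:
  targets: "0 0 -0.01 0;0 0 -0.03 0;0 0 -0.05 0;0 0 -0.08 0;0 0 -0.11 0;0 0 -0.14 0;0 0 -0.157 0;0 0 -0.157 0;0 0 -0.157 0"

```text
time_s: 20.85
tcp_pos: [0.4778, 0.0852, 0.2469]
tcp_rot: [1.913, 2.49, 0.002]
contact_force: [0.0, -0.4, -0.4]
width: 0.0124
finger_force: 30.0
```

```bash
python3 - <<'E'
from h import *
goal(.5374,-.2452,.246,79.7)
E
```

```text
shift [-334.6  -27.5    0.9] mm roll -64.8 yaw_y 14.9 t 20.85 q7 -0.16
```

Request:
drive_tool:
  targets: "-0.020 -0.002 0 -4;-0.045 -0.004 0 -9;-0.072 -0.006 0 -15;-0.100 -0.008 0 -20;-0.128 -0.010 0 -26;-0.156 -0.013 0 -31;-0.184 -0.015 0 -36;-0.212 -0.018 0 -42;-0.240 -0.020 0 -48;-0.268 -0.022 0 -54;-0.296 -0.024 0 -60;-0.320 -0.026 0 -64"

```text
time_s: 21.85
tcp_pos: [0.5341, -0.2325, 0.2441]
tcp_rot: [-0.295, -3.125, -0.001]
contact_force: [0.9, 0.1, -1.1]
width: 0.0129
finger_force: 30.0
```

```bash
python3 - <<'E'
from h import *
goal(.5374,-.2452,.246,79.7)
E
```

```text
shift [ -5.6 -11.9  -1.9] mm roll -0.5 yaw_y 79.2 t 21.85 q7 1.46
```

Request:
drive_tool:
  targets: "-0.005 -0.012 0 -0.5;-0.005 -0.012 0 -0.5;-0.005 -0.012 0 -0.5;-0.005 -0.012 0 -0.5"

```text
time_s: 22.18
tcp_pos: [0.537, -0.2419, 0.2451]
tcp_rot: [-0.288, -3.126, -0.002]
contact_force: [0.1, -0.2, -1.5]
width: 0.0124
finger_force: 30.0
```

```bash
python3 - <<'E'
from h import *
goal(.5374,-.2452,.0866,79.7)
E
```

```text
shift [ -1.3  -3.4 158.5] mm roll -0.2 yaw_y 79.5 t 22.1833 q7 1.48
```

Request:
drive_tool:
  targets: "0 -0.002 0.03 0;0 -0.002 0.06 0;0 -0.002 0.09 0;0 -0.002 0.11 0;0 -0.002 0.12 0;0 -0.002 0.12 0;0 -0.002 0.12 0"

```text
time_s: 22.77
tcp_pos: [0.5375, -0.2443, 0.1266]
tcp_rot: [-0.287, -3.128, -0.001]
contact_force: [-0.1, 0.1, 0.2]
width: 0.013
finger_force: 30.0
```

```bash
python3 - <<'E'
from h import *
goal(.5374,-.2452,.0866,79.7)
E
```

```text
shift [-0.1 -0.9 40. ] mm roll -0.2 yaw_y 79.5 t 22.7667 q7 1.39
```

Request:
drive_tool:
  targets: "0 -0.001 0.010 -0.3;0 -0.001 0.020 -0.3;0 -0.001 0.028 -0.3;0 -0.001 0.034 -0.3;0 -0.001 0.038 -0.3;0 -0.001 0.039 -0.3;0 -0.001 0.039 -0.3"

```text
time_s: 23.35
tcp_pos: [0.5369, -0.2462, 0.0871]
tcp_rot: [-0.281, -3.129, -0.0]
contact_force: [-0.2, 0.6, -1.3]
width: 0.0125
finger_force: 30.0
```

Request:
drive_tool:
  targets: "0 0 0 0;0 0 0 0;0 0 0 0;0 0 0 0;0 0 0 0;0 0 0 0"
  gripper: 0.04

```text
time_s: 23.85
tcp_pos: [0.537, -0.2463, 0.0873]
tcp_rot: [0.281, 3.129, -0.0]
contact_force: [-0.1, -1.0, 0.3]
width: 0.0396
finger_force: 0.0
```

Request:
drive_tool:
  targets: "0 0 -0.03 0;0 0 -0.06 0;0 0 -0.10 0;0 0 -0.14 0;0 0 -0.15 0;0 0 -0.15 0"
  gripper: 0.04

```text
time_s: 24.35
tcp_pos: [0.5387, -0.2468, 0.2409]
tcp_rot: [0.281, 3.123, -0.003]
contact_force: [-0.4, 0.4, -1.2]
width: 0.0398
finger_force: 0.0
```

```bash
python3 - <<'E'
from h import *
b=vision.capture('scene')[140:200,285:350,::-1].astype(int);a=cv2.imread('pics/scene.png')[140:200,285:350].astype(int)
d=np.abs(a-b).sum(2);print((d>90).sum(),d.max())
ys,xs=np.where(d>90);print(list(zip(xs[:30]+285,ys[:30]+140)))
goal(.5745,.0435,.22,-28)
E
```

```text
623 189
[(np.int64(309), np.int64(158)), (np.int64(310), np.int64(158)), (np.int64(311), np.int64(158)), (np.int64(309), np.int64(159)), (np.int64(310), np.int64(159)), (np.int64(311), np.int64(159)), (np.int64(312), np.int64(159)), (np.int64(313), np.int64(159)), (np.int64(314), np.int64(159)), (np.int64(310), np.int64(160)), (np.int64(311), np.int64(160)), (np.int64(312), np.int64(160)), (np.int64(313), np.int64(160)), (np.int64(314), np.int64(160)), (np.int64(315), np.int64(160)), (np.int64(312), np.int64(161)), (np.int64(313), np.int64(161)), (np.int64(314), np.int64(161)), (np.int64(315), np.int64(161)), (np.int64(316), np.int64(161)), (np.int64(317), np.int64(161)), (np.int64(314), np.int64(162)), (np.int64(315), np.int64(162)), (np.int64(316), np.int64(162)), (np.int64(317), np.int64(162)), (np.int64(318), np.int64(162)), (np.int64(315), np.int64(163)), (np.int64(316), np.int64(163)), (np.int64(317), np.int64(163)), (np.int64(318), np.int64(163))]
shift [ 15.4 292.1  18.2] mm roll 107.7 yaw_y 79.7 t 24.4 q7 1.48
```

Request:
drive_tool:
  targets: "0.015 0.292 0.018 108;0.015 0.292 0.018 108;0.015 0.292 0.018 108;0.015 0.292 0.018 108;0.015 0.292 0.018 108;0.015 0.292 0.018 108;0.015 0.292 0.018 108;0.015 0.292 0.018 108;0.015 0.292 0.018 108;0.015 0.292 0.018 108;0.015 0.292 0.018 108;0.015 0.292 0.018 108"
  gripper: 0.03

```text
time_s: 25.4
tcp_pos: [0.5731, 0.0437, 0.2171]
tcp_rot: [-2.338, -2.096, 0.005]
contact_force: [0.6, 0.6, 0.2]
width: 0.0301
finger_force: 0.0
```

```bash
python3 - <<'E'
from h import *
S=vision.capture('scene')[:,:,::-1];cv2.imwrite('pics/s2.png',S)
b=S[140:200,285:350].astype(int);a=cv2.imread('pics/scene.png')[140:200,285:350].astype(int)
d=np.abs(a-b).sum(2);print((d>60).sum(),d.max())
ys,xs=np.where(d>60);print([(int(x)+285,int(y)+140) for x,y in zip(xs,ys)][:30])
goal(.5745,.0435,.059,-28)
E
```

```text
0 58
[]
shift [  0.2   1.8 158.2] mm roll 21.3 yaw_y -6.7 t 25.45 q7 -0.34
```

The tool area in the scene image now matches the initial one (no pixel change above threshold), so it lies back as before. Next, the cover.

Request:
drive_tool:
  targets: "0 0.002 0 21;0 0.002 0.03 21;0 0.002 0.06 21;0 0.002 0.09 21;0 0.002 0.12 21;0 0.002 0.14 21;0 0.002 0.15 21;0 0.002 0.158 21;0 0.002 0.158 21;0 0.002 0.158 21"

```text
time_s: 26.28
tcp_pos: [0.5762, 0.0434, 0.0614]
tcp_rot: [-2.677, -1.644, 0.0]
contact_force: [-0.0, 0.2, 0.8]
width: 0.0303
finger_force: 0.0
```

Request:
drive_tool:
  targets: "0 0 0 0;0 0 0 0;0 0 0 0;0 0 0 0;0 0 0 0"
  gripper: 0.0

```text
time_s: 26.7
tcp_pos: [0.5766, 0.0436, 0.0619]
tcp_rot: [2.677, 1.643, 0.002]
contact_force: [-0.2, 0.5, 3.5]
width: 0.0089
finger_force: 30.0
```

Request:
drive_tool:
  targets: "0 0 0 0;0 0 0 0;0 0 0 0"
  gripper: 0.016

```text
time_s: 26.95
tcp_pos: [0.5761, 0.0435, 0.0612]
tcp_rot: [-2.677, -1.644, 0.0]
contact_force: [-0.3, -0.5, 0.2]
width: 0.0159
finger_force: 0.0
```

```bash
python3 - <<'E'
from h import *
o=readout.get_obs();R=Ro.from_rotvec(o['tcp_rot']).as_matrix();print(o['tcp_pos'])
P=np.array([.5472,-.0194])
v=o['tcp_pos'][:2]-P;a0=np.degrees(np.arctan2(v[1],v[0]));print(a0,np.hypot(*v));goal(*o['tcp_pos'],-22)
for k in range(1,16):
    a=np.radians(a0+7*k);w=P+.068*np.array([np.cos(a),np.sin(a)]);d=R.T@(np.array([*w,.059])-o['tcp_pos']);print(7*k,np.degrees(a).round(),w.round(3),d.round(3))
E
```

```text
[0.57606632 0.04349491 0.0611967 ]
65.34671913559743 0.06920284934260798
shift [0. 0. 0.] mm roll -4.9 yaw_y -26.9 t 26.95 q7 -0.65
7 72.0 [0.568 0.045] [-0.002 -0.008  0.002]
14 79.0 [0.56  0.047] [-0.004 -0.016  0.002]
21 86.0 [0.552 0.048] [-0.007 -0.024  0.002]
28 93.0 [0.543 0.048] [-0.01  -0.032  0.002]
35 100.0 [0.535 0.047] [-0.015 -0.038  0.002]
42 107.0 [0.527 0.046] [-0.02  -0.045  0.002]
49 114.0 [0.519 0.043] [-0.027 -0.05   0.002]
56 121.0 [0.512 0.039] [-0.033 -0.055  0.002]
63 128.0 [0.505 0.034] [-0.041 -0.059  0.002]
70 135.0 [0.499 0.028] [-0.048 -0.062  0.002]
77 142.0 [0.493 0.022] [-0.056 -0.064  0.002]
84 149.0 [0.489 0.015] [-0.065 -0.065  0.002]
91 156.0 [0.485 0.008] [-0.073 -0.065  0.002]
98 163.0 [0.482 0.   ] [-0.081 -0.064  0.002]
105 170.0 [ 0.48  -0.008] [-0.089 -0.062  0.002]
```

Request:
drive_tool:
  targets: "-0.002 -0.008 0.002 -7;-0.004 -0.016 0.002 -14;-0.007 -0.024 0.002 -21;-0.010 -0.032 0.002 -28;-0.015 -0.038 0.002 -35;-0.020 -0.045 0.002 -42;-0.027 -0.050 0.002 -49;-0.033 -0.055 0.002 -56;-0.041 -0.059 0.002 -63;-0.048 -0.062 0.002 -70;-0.056 -0.064 0.002 -77;-0.065 -0.065 0.002 -84"

```text
time_s: 27.95
tcp_pos: [0.4885, 0.015, 0.0592]
tcp_rot: [-0.88, -3.016, -0.0]
contact_force: [0.6, 0.3, -0.7]
width: 0.0161
finger_force: 0.1
```

```bash
python3 - <<'E'
from h import *
goal(.485,.008,.059,66);goal(.482,.000,.059,73)
E
```

```text
shift [-0.9 -7.8  0.2] mm roll -8.5 yaw_y 57.5 t 27.95 q7 0.31
shift [ -2.6 -16.2   0.2] mm roll -15.5 yaw_y 57.5 t 27.95 q7 0.31
```

Then close on the pin so the pin sits exactly at the TCP, at the square position.

Request:
drive_tool:
  targets: "-0.001 -0.008 0 -7;-0.0025 -0.016 0 -14;-0.0025 -0.016 0 -15;-0.0025 -0.016 0 -15;-0.0025 -0.016 0 -15"

```text
time_s: 28.37
tcp_pos: [0.4825, 0.0005, 0.0592]
tcp_rot: [0.495, 3.102, 0.001]
contact_force: [-0.1, 0.2, -0.0]
width: 0.0163
finger_force: 0.0
```

Request:
drive_tool:
  targets: "0 0 0 0;0 0 0 0;0 0 0 0"
  gripper: 0.0

```text
time_s: 28.62
tcp_pos: [0.4825, 0.0007, 0.0593]
tcp_rot: [0.49, 3.103, 0.0]
contact_force: [0.1, 0.7, -0.4]
width: 0.0095
finger_force: 30.0
```

Request:
drive_tool:
  targets: "0 0 0 0;0 0 0 0;0 0 0 0;0 0 -0.03 0;0 0 -0.06 0;0 0 -0.10 0;0 0 -0.14 0;0 0 -0.17 0;0 0 -0.17 0"
  gripper: 0.03

```text
time_s: 29.37
tcp_pos: [0.4847, 0.0008, 0.2346]
tcp_rot: [0.489, 3.095, 0.001]
contact_force: [1.5, -0.2, 0.2]
width: 0.0301
finger_force: 0.0
```

```bash
python3 - <<'E'
from h import *
goal(.56,-.3,.25)
E
```

```text
shift [-164.5 -263.   -14.7] mm roll 0 yaw_y 72.1 t 29.3667 q7 0.8
```

Request:
drive_tool:
  targets: "-0.165 -0.263 -0.015 0;-0.165 -0.263 -0.015 0;-0.165 -0.263 -0.015 0;-0.165 -0.263 -0.015 0;-0.165 -0.263 -0.015 0;-0.165 -0.263 -0.015 0;-0.165 -0.263 -0.015 0;-0.165 -0.263 -0.015 0;-0.165 -0.263 -0.015 0;-0.165 -0.263 -0.015 0"

```text
time_s: 30.2
tcp_pos: [0.5578, -0.3016, 0.2432]
tcp_rot: [-0.492, -3.101, -0.001]
contact_force: [0.8, -0.7, -0.4]
width: 0.0306
finger_force: 0.0
```

```bash
python3 - <<'E'
from h import *
a=vision.capture('top');b=vision.capture('scene');cv2.imwrite('pics/t3.png',a[:,:,::-1]);cv2.imwrite('pics/s3.png',b[:,:,::-1])
t=np.linspace(0,2*np.pi,60)
g=cv2.cvtColor(a,cv2.COLOR_RGB2GRAY)[195:245,250:295]
for i,r in enumerate(g[::2]):print(195+2*i,' '.join('%3d'%v for v in r[::2]))
def fitp(g0,x0,y0,box):  # bright disc
    m=(g0>150).astype(np.uint8);n,l,s,c=cv2.connectedComponentsWithStats(m);return [(s[i].tolist(),c[i].round(1).tolist()) for i in range(1,n) if s[i][4]>40 and box[0]<c[i][0]<box[1] and box[2]<c[i][1]<box[3]]
G=cv2.cvtColor(a,cv2.COLOR_RGB2GRAY);print(fitp(G,0,0,(235,300,190,250)))
S=b[225:260,260:295].min(2);S=b[220:262,258:296].max(2)
for i,r in enumerate(S[::2]):print(220+2*i,' '.join('%3d'%v for v in r[::1]))
E
```

```text
195 126 125 125 125 124 125 125 126 125 126 125 125 126 126 125 126 126 126 125 126 124 125 124
197 126 125 124 125 126 126 126 125 126 125 126 125 125 124 125 125 127 127 126 127 126 126 125
199 131 125 125 124 126 126 126 126 126 126 126 126 126 126 124 125 125 127 126 125 126 125 125
201 157 123 124 125 125 126 126 127 126 126 126 126 128 126 127 127 126 126 125 124 125 126 125
203 183 131 107 124 125 126 126 127 126 125 126 137 143 134 127 127 127 127 126 125 126 126 126
205 188 146  95 124 127 128 128 126 127 126 128 148 148 140 112 122 127 129 126 126 127 125 126
207 189 151  83 121 127 128 126 128 126 126 136 154 152 133  78  86 122 127 127 127 127 125 125
209 188 139  79 123 128 127 125 128 128 127 154 161 156 108  60  87 123 127 127 127 128 126 125
211 174 103  87 124 128 126 129 132 137 145 173 176 165  95  67 110 128 128 127 128 127 127 127
213 126  77 111 127 128 136 156 170 172 177 183 179 161  82  81 123 128 126 126 128 128 127 122
215  79 107 127 128 138 165 179 180 178 182 184 181 175 142  91 113 127 126 127 128 127 121 117
217 119 126 127 133 163 177 178 179 179 178 
[... 3962 characters left out ...]
  77  75  76  77  76  76  74  71  71  69  68  64  61  66  71  80 111 132 136
254 126 137 136 136 137 131 110  79  70  74  76  76  78  76  77  79  77  79  81  79  79  76  77  77  74  76  73  73  69  70  72  72  71  77 106 130 137 135
256 120 135 137 136 137 136 133 122  98  76  71  74  75  76  77  76  76  79  79  80  79  77  77  74  74  76  75  75  76  74  68  69  90 116 133 137 136 136
258 130 137 136 137 136 136 136 136 133 124 112  97  78  66  68  72  72  73  73  74  73  72  73  72  70  72  69  68  77  88 108 121 131 135 136 136 136 135
260 136 136 137 136 136 135 135 135 136 135 136 135 129 118 113 111 101  94  87  87  89  87  91  98 103 112 115 121 131 134 136 136 137 137 136 136 135 136
```

The disc lies about 3 mm (≈0.065 rad) short of square relative to the well's foot, in both the top and scene images. That is well inside 0.15. The tool is unchanged in its rest and the gripper is clear, so I hand in.

```bash
python3 -c "
from h import *
print(job.finish_job())"
```

```text
the job is handed in; nothing more can be done
None
```

I handed the job in at about 30 s. The tip was dipped roughly two-thirds of the way down the wide well, the tool is back in both forks as it was, and the wide cover is over the mouth, about 0.065 rad short of square by my image estimate (limit 0.15). The first swing missed the pin and had to be repeated. I saw no sign that the other items had moved, but I did not measure them at the end, and handing in returned no verdict.

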